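# Fit the crank to a hand chopper by feel

### The job

Take the crank out of the attachment stand and fit it to the hand chopper: feel with the tip of its spindle, through the opening in the lid, for the hole in the cap of the loose blade column underneath, then turn the crank until its two dogs drop into the cap's slots and its flange sits fully home and level on the collar, and let go of it. Work gently, the column is only plastic and must not be forced, and leave the other things on the worktop where they are.

Things in the scene. Friction and masses are not known exactly. Their poses are not given: they have to be found in the camera images.
- chopper: hand chopper, fixed: white round bowl (154 mm), D-handle on its +x side (to 115 mm from the axis), flat grey lid (162 mm, top at z 111 mm) with a round grey collar in the middle (65 mm outside, top at z 130 mm, 50 mm opening). Origin on the worktop under the bowl's centre, z up through the collar. More than 40 N between crank and chopper or its column is too much
- collar (a point): centre of the collar's top rim. Below the lid a plastic blade column stands, upright, its axis up to 5 mm off the collar's along the chopper's x and also y (unreported; a light touch does not shift it). Its flat cap, 48 mm across, has its face 30 mm below this point and in the middle a round hole, 14 mm across, 28 mm deep
- lid (a point): point on the lid's top, 50 mm from the axis on the chopper's -x side. About the cap's slots: six open radial slots, 60 degrees apart at an unknown angle, 9 mm wide, 12 mm deep, from 10.5 mm off the column's axis outward; too narrow for the spindle tip. The cap turns only against 0.2 N m of friction, so it stays still while dogs slide over it under a light push
- crank: loose white crank, 0.10 to 0.17 kg, upright in the stand's tube. Origin on the spindle axis at the underside of its flange (66 mm across, 7 mm thick); z up, x along the arm (16 mm wide, top z 15 mm) to a grey knob (24 mm across, top z 47 mm) 80 mm out. Fitted, the origin is 20 mm above the collar when the tip meets the cap's face, 6 mm with the tip in the hole and dogs on the face, 0 when home
- crank_grip (a point): middle of the crank's grip boss, 31 mm above the crank's origin, same axes: a block 32 mm along x, 22 mm along y, from 7 to 44 mm above the crank's origin, rounded edges
- crank_tip (a point): centre of the spindle's lower end, 50 mm below the crank's origin, same axes. The steel spindle is 12 mm across with a 1.5 mm chamfer at the end. A web (33 mm along x, 6 mm thick) runs down to 29 mm below the origin; at its ends two dogs (4 mm along x, 6 mm along y, centred 14.5 mm either side of the axis) reach 36 mm below the origin
- stand: white attachment stand, fixed: base 175 x 104 x 8 mm, an upright tube (49 mm outside, 41 mm inside, rim z 66 mm) in which the crank stands, its flange on the rim; 82 mm along +x a post with three steel discs, 90 mm across, up to z 52 mm. Origin on the worktop under the tube's axis, z up. Lift the crank 55 mm to clear the tube
- canister: green lidded canister, 92 x 92 x 130 mm, a bystander; origin under its centre
- oil_bottle: dark oil bottle, 60 x 60 x 272 mm, a bystander; origin under its centre
- pepper_mill: light wooden pepper mill, 58 x 58 x 170 mm, a bystander; origin under its centre
- salt_shaker: glass salt shaker with a metal top, 44 x 44 x 90 mm, a bystander; origin under its centre
- lemon: lemon, 71 x 53 x 51 mm, a bystander; origin under its centre
- cup: brown cup, 96 x 96 x 80 mm, a bystander; origin under its centre
- spoon: metal spoon, 188 x 38 x 15 mm, a bystander; origin under its centre

How it is judged (in metres and radians):
At the end, for the whole second after the job is handed in: The crank stands in the chopper, its flange's underside on the collar's top (within 2.5 mm), its axis within 12 mm of the collar's axis, upright within 0.08 rad, at rest and released (z of crank in the frame of chopper between 0.127 and 0.1325 m and horizontal distance between crank and chopper below 0.012 m and angle between crank's own z axis and vertical below 0.08 rad and linear speed of crank below 0.02 m/s and contact force between crank and the fingers below 0.1 N); the robot touches nothing.
It fails at once if the crank is pressed against the chopper or its blade column with more than 40 N (contact force between crank and chopper above 40 N).
It fails at once if another thing on the worktop is shifted by more than 20 mm (distance of any of canister, oil_bottle, pepper_mill, salt_shaker, lemon, cup, spoon from where it was at the start of the episode above 0.02 m).
It also fails if it takes over 72 s, if anything falls off the work surface, if the arm or the gripper's body presses on something with over 40 N, if the wrist force passes 120 N, or if a joint passes its speed limit or range.

### The arm

A 6-joint arm with a two-finger parallel gripper is mounted at the origin on a cart in front of the work surface, level with it; the furniture and walls round the work are solid. World frame = base frame: x ahead of the robot, y to its left, z up, the work surface at z = 0. Lengths are in m, angles in degrees, forces in N, time in s.
With the tool pointing down it reaches from about 0.25 to 0.775 m from the base axis. Payload 4 kg.
Tool frame: the origin (TCP) lies midway between the tips of the shut fingers; the grasp point (between the pads) lies 19 mm behind it; z points along the fingers, y is the line along which they close (so a half turn about z gives the same grasp; the last joint's range is limited). The gripper opens to 85 mm and grips with 20 to 120 N. Pads are 22 mm wide; open, the fingers measure 114 mm over their backs; the gripper's body (76 mm by 85 mm) begins 54 mm behind the grasp point. The pads swing forward as they close: fully open they stand 13 mm farther back than shut.
Start: joints at [-74.891, 4.996, 78.535, -0, 96.463, -5.907], TCP at [0.197, -0.513, 0.198] pointing down, gripper open.
Joint ranges: [-177.83, 177.83], [-43.37, 116.18], [15.69, 146.23], [-61.86, 241.86], [9.47, 152.12], [-147.06, 147.06]. Speed limits (degrees/s): [159.86, 159.86, 180, 180, 180, 180].

### API

Orientations are given as [roll, pitch, yaw] about the fixed x, y, z axes, in that order (R = Rz(yaw) Ry(pitch) Rx(roll)).
In Python, from cell import robot gives the robot as it stands.
- The arm moves only by the shell command python3 steer.py FILE [FORCE], which reads ROWS from the file FILE. ROWS is 1 to 10 rows, parted by semicolons, with the numbers parted by spaces; each row has 7 numbers: a rotation vector rx, ry, rz in units of 5 degrees, then dx, dy, dz in mm, then the finger opening in m; each row is the pose to reach, as a shift and turn from the pose commanded when the command began, along the tool's axes at that moment; what a row does not reach only later rows make up. A row lasts 1/8 s, in which the tool goes at most 0.0625 m and 10.7 degrees, less where a joint would pass 70% of its speed; a pose out of reach is approached as far as the arm can. The fingers move at their own pace and stop on an object; FORCE is the grip in N (left out, the last holds). Time passes only in rows, so rows that do not move let the fingers close. It prints the time, the measured TCP pose, the force, the opening and the grip force at its end. Input that does not fit is refused with a message, and nothing moves.
- robot.sense(): the state, without advancing time (a new reading comes with each control period).
- robot.get_image(name): name is "side" or "top"; returns a dict with "img" (420x560x3 uint8, red, green, blue), "camera_matrix" (3x3 intrinsics, pixels), "xyz" and "rotation" of the camera in the world. Camera axes: x right, y up, looking along -z (the intrinsics and any distortion apply to the point x, -y, -z); pixel columns grow to the right and rows downward; lengths in m; the calibration is good to about 2 mm. A picture is of the moment at which its call begins. There is no depth.
- robot.close_job(): hands the job in; it is judged then, once.
The state is a dict: "time_s": time; "joints": joint angles; "qd": joint speeds; "joint_torque": joint torques, N m; "eef_pos": TCP position; "tool_rot": TCP orientation; "ft_force": force on the tool from outside, world axes, zero at the start; "torque": the same for the moment, N m; "width": finger opening in m; "grasp_force": force on a finger pad.
Only numpy, scipy, OpenCV 4.12 (cv2) and the standard library are available. Lean on these libraries where they do the work, as an engineer would, in place of code of your own. Each camera call takes 0.05 s, during which the arm holds its last target. There are 200 camera calls.

## Working session

There is one attempt and no reset: what is moved stays moved. The work goes in short steps, Python scripts to look and compute and a shell command to move; the robot and the scene stay as the last step left them, time stands still between calls to the robot, and variables do not carry over. Pictures are saved under pics/ and viewed, at most 10 in all, crops included, and the job is handed in when it is done.

```bash
ls; mkdir -p pics; python3 - <<'E'
from cell import robot
import cv2,numpy as np
for n in("side","top"):
    r=robot.get_image(n); cv2.imwrite(f"pics/{n}0.png",r["img"][:,:,::-1]); print(n,np.round(r["camera_matrix"],1).tolist(),np.round(r["xyz"],4),np.round(r["rotation"],4).tolist(),[k for k in r])
print(robot.sense())
E
```

```text
cell.py
pics
steer.py
side [[425.0, 0.0, 292.5], [0.0, 425.0, 205.1], [0.0, 0.0, 1.0]] [ 0.3656 -0.7982  0.6674] [54.8779, -0.7179, -13.0536] ['img', 'camera_matrix', 'xyz', 'rotation']
top [[542.9, 0.0, 287.2], [0.0, 542.9, 218.4], [0.0, 0.0, 1.0]] [ 0.2905 -0.0111  1.5874] [10.6626, 0.2136, -91.255] ['img', 'camera_matrix', 'xyz', 'rotation']
{'time_s': 0.1, 'joints': array([-7.48935730e+01,  5.03547512e+00,  7.86175781e+01,  2.10560811e-03,
        9.64626548e+01, -5.90862339e+00]), 'qd': array([ 0.07190479, -0.17359367, -0.19836004, -0.13818697, -0.06650619,
       -0.00047175]), 'joint_torque': array([ 3.06926413e-03, -3.53014541e+01, -3.14218211e+01,  5.07557320e-05,
        7.95136584e-03,  6.97348270e-06]), 'eef_pos': array([ 0.19709599, -0.51291394,  0.1967373 ]), 'tool_rot': array([-1.79885122e+02, -1.39928250e-02,  2.10152713e+01]), 'ft_force': array([-0.06556509, -0.21298764, -0.62589489]), 'torque': array([ 0.00396336, -0.0080559 ,  0.06460645]), 'grasp_force': 0.0, 'width': 0.08531785708491227}
```

View pics/side0.png

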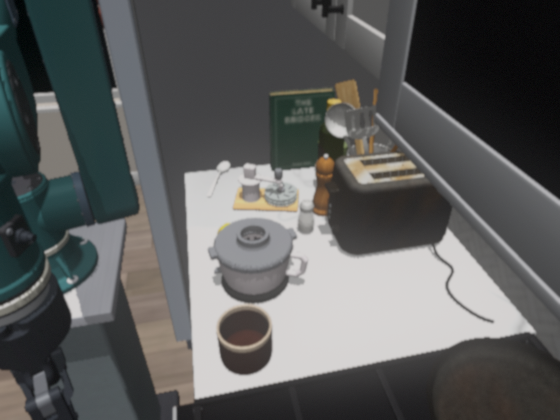

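View pics/top0.png

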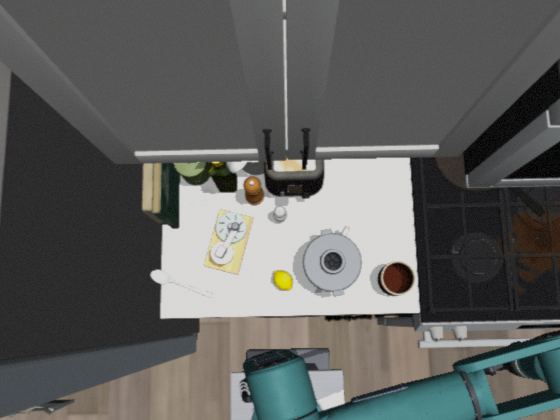

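The side view shows the chopper at (254,250) with the stand at (266,190). In the top view the chopper's collar is at (333,261), the stand's tube with the crank is near (222,253), and the discs are at (231,227). I'll enlarge these areas.

```bash
cat > h.py <<'E'
from cell import robot
import cv2,numpy as np
from scipy.spatial.transform import Rotation as R
def cam(n):
    r=robot.get_image(n); return r
def ray(r,u,v):
    K=r["camera_matrix"]; M=R.from_euler("xyz",r["rotation"],degrees=True).as_matrix()
    d=np.linalg.solve(K,[u,v,1.]); return np.array(r["xyz"]),M@[d[0],-d[1],-d[2]]
def plane(r,u,v,z):
    o,d=ray(r,u,v); return o+d*(z-o[2])/d[2]
def proj(r,p):
    K=r["camera_matrix"]; M=R.from_euler("xyz",r["rotation"],degrees=True).as_matrix()
    c=M.T@(np.array(p)-r["xyz"]); q=K@[c[0],-c[1],-c[2]]; return q[:2]/q[2]
def two(a,ua,b,ub):
    o1,d1=ray(a,*ua);o2,d2=ray(b,*ub)
    s=np.linalg.lstsq(np.c_[d1,-d2],o2-o1,rcond=None)[0]
    p,q=o1+s[0]*d1,o2+s[1]*d2; return (p+q)/2,np.linalg.norm(p-q)
E
python3 - <<'E'
from h import *
a=cv2.imread("pics/top0.png");b=cv2.imread("pics/side0.png")
z=lambda i,x,y,w,h,s:cv2.resize(i[y:y+h,x:x+w],None,fx=s,fy=s,interpolation=cv2.INTER_CUBIC)
c=np.vstack([np.hstack([z(a,195,200,80,60,5)[:300],z(a,293,222,80,60,5)]),np.hstack([z(b,225,155,80,60,5),z(b,213,210,80,60,5)])])
cv2.imwrite("pics/crop0.png",c)
E
```

```text
(no output)
```

View pics/crop0.png

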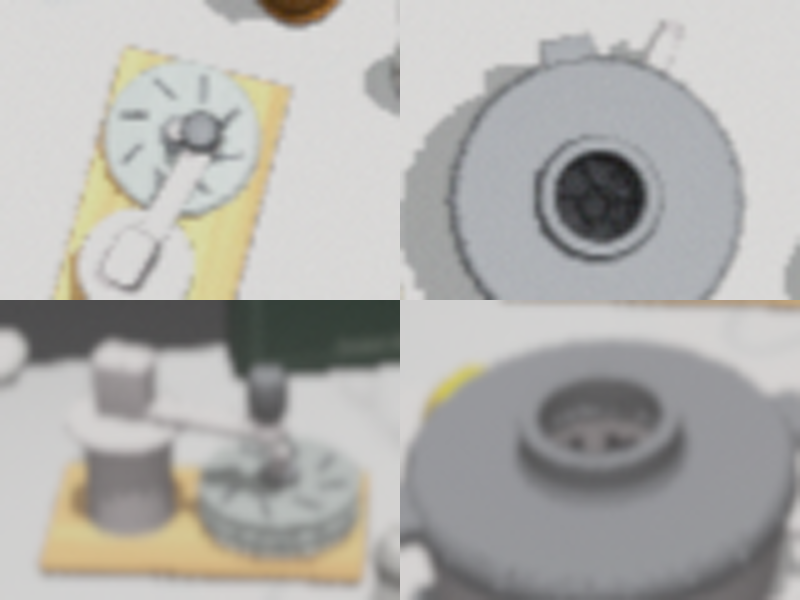

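The crop shows the boss top at top-view pixel (221.2,251.4) and the knob at (235.2,226.2). The collar is at (332.8,261.4), and the dark cap with slots is visible inside it.

```bash
python3 - <<'E'
from h import *
t=cam("top");s=cam("side")
f=lambda x,y,x0,y0:((x+.5)/5-.5+x0,(y+.5)/5-.5+y0)
bt=f(131,257,195,200);kt=f(201,131,195,200)
bs=f(126,352-300,225,155);ks=f(268,374-300,225,155)
ct=f(599,197,293,222);cs=f(202,418-300,213,210)
for n,a,b,z in(("boss",bt,bs,.110),("knob",kt,ks,.113),("collar",ct,cs,.130)):
    p,e=two(t,a,s,b);print(n,np.round(p,4),round(e,4),"top",np.round(plane(t,*a,z),4),"side",np.round(plane(s,*b,z),4))
# refined: lid circle & dark cap in top
g=cv2.cvtColor(t["img"],cv2.COLOR_RGB2GRAY)
sub=cv2.resize(g[222:302,293:373],None,fx=5,fy=5,interpolation=cv2.INTER_CUBIC)
m=(sub<95).astype(np.uint8);m[:, :100]=0;m[:,330:]=0
cs_,_=cv2.findContours(m,0,cv2.CHAIN_APPROX_NONE)
c=max(cs_,key=cv2.contourArea);e=cv2.fitEllipse(c);print("dark",e);u=f(*e[0],293,222);print(u,plane(t,*u,.13),plane(t,*u,.1))
# flange white edges / boss rect
sub=cv2.resize(g[200:280,195:275],None,fx=5,fy=5,interpolation=cv2.INTER_CUBIC)
hc=cv2.HoughCircles(cv2.GaussianBlur(sub,(5,5),0),cv2.HOUGH_GRADIENT,1.5,60,param1=60,param2=25,minRadius=50,maxRadius=90);print(hc)
o=np.hstack([sub[100:400],cv2.resize(g[222:282,293:373],None,fx=5,fy=5,interpolation=cv2.INTER_CUBIC)])
o=cv2.createCLAHE(4,(4,4)).apply(o)
cv2.imwrite("pics/crop1.png",cv2.resize(np.vstack([o]),None,fx=1,fy=1))
# dark interior with contrast
d=cv2.resize(t["img"][248:276,318:346,::-1],None,fx=20,fy=20,interpolation=cv2.INTER_CUBIC).astype(float)*2.2
cv2.imwrite("pics/cap.png",np.clip(d,0,255).astype(np.uint8))
E
```

```text
boss [0.4824 0.172  0.111 ] 0.001 top [0.4821 0.1722 0.11  ] side [0.4831 0.1738 0.11  ]
knob [0.551  0.1334 0.1117] 0.0 top [0.5508 0.1332 0.113 ] side [0.5505 0.1312 0.113 ]
collar [ 0.4249 -0.3125  0.2743] 0.0022 top [ 0.4409 -0.3457  0.13  ] side [ 0.4452 -0.1344  0.13  ]
dark ((200.13995361328125, 195.44723510742188), (87.42839813232422, 89.15773010253906), 137.13502502441406)
(332.62799072265625, 260.6894470214844) [ 0.44650152 -0.13133699  0.13      ] [ 0.4497123  -0.13381303  0.1       ]
[[[138.75 260.25  62.6 ]
  [179.25 134.25  76.55]
  [231.75 215.25  77.6 ]]]
```

View pics/crop1.png

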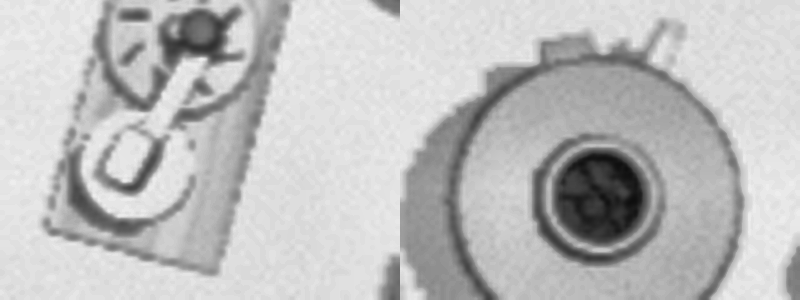

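View pics/cap.png

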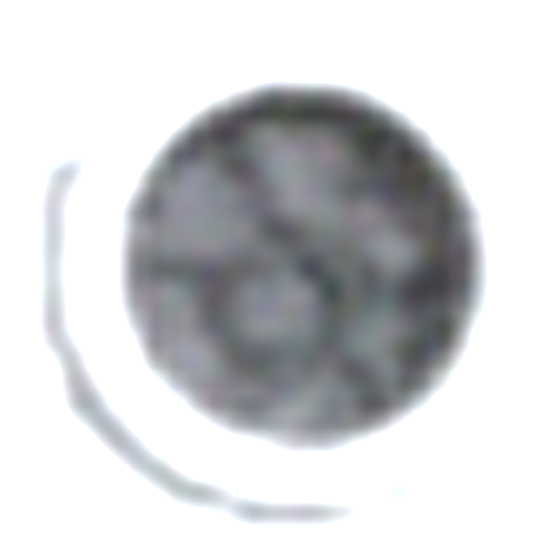

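The contrast-stretched cap shows the hole as a ringed light disc at about (275,306), which is top-image pixel (331.3,262.8). Slots radiate from it. Next I'll compute positions and the approach.

```bash
cat >> h.py <<'E'
def delta(p,yaw,tilt=None):
    s=robot.sense(); M=R.from_euler("xyz",s["tool_rot"],degrees=True); T=R.from_euler("xyz",[180,0,yaw],degrees=True)
    rv=(M.inv()*T).as_rotvec(degrees=True); d=M.inv().apply(np.array(p)-s["eef_pos"])
    print("rv",np.round(rv,2),"d",np.round(d,4),"joints",np.round(s["joints"],1),"t",s["time_s"],"pos",np.round(s["eef_pos"],4),s["tool_rot"].round(2),"ft",s["ft_force"].round(2))
E
python3 - <<'E'
from h import *
t=cam("top")
for u in((331.3,262.8),): print("hole",plane(t,*u,.1))
f=lambda x,y,x0,y0:((x+.5)/5-.5+x0,(y+.5)/5-.5+y0)
print("collar",plane(t,*f(199,197,293,222),.13)); print("flange",plane(t,*f(138.75,258,195,200),.07))
print("slots yaw:")
h=plane(t,331.3,262.8,.1)
for x,y in((180,272),(245,175),(345,370),(350,170),(430,270)):
    p=plane(t,318+(x+.5)/20-.5,248+(y+.5)/20-.5,.1)-h;print(x,y,np.degrees(np.arctan2(p[1],p[0])))
delta((.482,.172,.25),150.5)
E
```

```text
hole [ 0.44398793 -0.12995325  0.1       ]
collar [ 0.44567766 -0.13069253  0.13      ]
flange [0.48659737 0.17276213 0.07      ]
slots yaw:
180 272 69.25596370350429
245 175 11.048567424538538
345 370 -134.60223833017997
350 170 -30.661695179457105
430 270 -78.3485301740059
rv [-3.0000e-02 -7.0000e-02 -1.2948e+02] d [ 0.5116 -0.5375 -0.0522] joints [-74.9   5.   78.6  -0.   96.5  -5.9] t 0.25 pos [ 0.1972 -0.5132  0.1973] [-179.94   -0.     21.02] ft [0.17 0.41 0.27]
```

The manual's scale: shifts go in mm and turns go in units of 5 degrees. Converting my numbers, -0.5375 m is -537.5, 0.5116 m is 511.6, -129.5 degrees is -25.9.

```bash
echo '0 0 -8 170 -180 -60 0.085;0 0 -16 340 -360 -60 0.085;0 0 -24 511.6 -537.5 -60 0.085;0 0 -25.9 511.6 -537.5 -60 0.085;0 0 -25.9 511.6 -537.5 -60 0.085;0 0 -25.9 511.6 -537.5 -52.2 0.085;0 0 -25.9 511.6 -537.5 -52.2 0.085;0 0 -25.9 511.6 -537.5 -52.2 0.085;0 0 -25.9 511.6 -537.5 -52.2 0.085;0 0 -25.9 511.6 -537.5 -52.2 0.085' > next.json && python3 steer.py next.json
python3 -c "
from h import *
delta((.482,.172,.25),150.5)"
```

```text
time_s: 1.5
eef_pos: [0.4364, 0.0632, 0.245]
tool_rot: [180.0, 0.1, 128.8]
ft_force: [0.5, -1.1, 0.3]
width: 0.0849
grasp_force: 0.0
rv [ 2.000e-02  7.000e-02 -2.168e+01] d [ 0.0561  0.1037 -0.005 ] joints [  0.9  -9.3  87.1  -0.  102.2 -37.9] t 1.5 pos [0.4364 0.0632 0.245 ] [1.7996e+02 7.0000e-02 1.2882e+02] ft [ 0.46 -1.1   0.25]
```

To row units: 0.06 m is 60, 0.03 m is 30, -14 degrees is -2.8.

```bash
echo '0 0 -2.8 30 60 0 0.085;0 0 -2.8 30 60 0 0.085;0 0 -2.8 30 60 0 0.085;0 0 -2.8 30 60 0 0.085' > next.json && python3 steer.py next.json
python3 -c "
from h import *
delta((.482,.172,.15),150.5)
t=cam('top');cv2.imwrite('pics/t1.png',t['img'][:,:,::-1])"
```

```text
time_s: 2.0
eef_pos: [0.4642, 0.1214, 0.2447]
tool_rot: [-180.0, 0.0, 142.3]
ft_force: [-0.7, -0.9, 0.2]
width: 0.0851
grasp_force: 0.0
rv [-0.01  0.01 -8.15] d [0.0168 0.051  0.0947] joints [  7.9  -4.3  82.6  -0.  101.7 -44.5] t 2.0 pos [0.4642 0.1214 0.2447] [-1.7999e+02  2.0000e-02  1.4235e+02] ft [-0.66 -0.88  0.22]
```

To row units: 0.0947 m is 94.7, 0.051 m is 51, -8.15 degrees is -1.63.

```bash
echo '0 0 -1.63 16.8 51 40 0.085;0 0 -1.63 16.8 51 94.7 0.085;0 0 -1.63 16.8 51 94.7 0.085;0 0 -1.63 16.8 51 94.7 0.085;0 0 -1.63 16.8 51 94.7 0.085' > next.json && python3 steer.py next.json
python3 -c "
from h import *
delta((.482,.172,.079),150.5)
s=cam('side');t=cam('top')
z=lambda i,x,y,w,h,s:cv2.resize(i[y:y+h,x:x+w,::-1],None,fx=s,fy=s,interpolation=cv2.INTER_CUBIC)
cv2.imwrite('pics/c2.png',np.hstack([z(t['img'],180,190,100,110,4),z(s['img'],210,110,100,110,4)]))"
```

```text
time_s: 2.68
eef_pos: [0.4847, 0.1725, 0.1544]
tool_rot: [179.7, 0.3, 150.5]
ft_force: [0.8, 0.2, 0.6]
width: 0.0851
grasp_force: 0.0
rv [0.31 0.34 0.02] d [ 0.0025 -0.0022  0.0754] joints [ 13.3   0.8  87.8  -0.   90.9 -47.2] t 2.675 pos [0.4847 0.1725 0.1544] [179.69   0.34 150.52] ft [0.75 0.2  0.62]
```

View pics/c2.png

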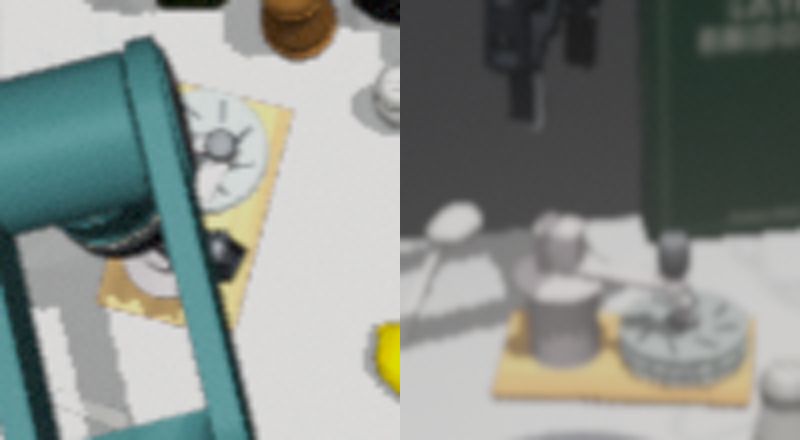

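The side crop shows the open fingers above and slightly left or behind the boss. I'll check by projecting the points.

```bash
python3 -c "
from h import *
s=cam('side')
e=robot.sense();M=R.from_euler('xyz',e['tool_rot'],degrees=True)
for y in(-.0425,.0425):
  for z in (0,-.013):
    print(y,z,proj(s,e['eef_pos']+M.apply([0,y,z])), (proj(s,e['eef_pos']+M.apply([0,y,z]))-[210,110])*4)
delta((.482,.172,.079),150.5)"
```

```text
-0.0425 0 [243.1504065  158.39283858] [132.601626   193.57135433]
-0.0425 -0.013 [242.83958434 153.76141343] [131.35833736 175.04565371]
0.0425 0 [255.14754647 143.42911069] [180.5901859  133.71644276]
0.0425 -0.013 [254.93590158 138.97384164] [179.74360634 115.89536655]
rv [0.19 0.22 0.05] d [ 0.0014 -0.0016  0.0737] joints [ 13.3   0.9  88.   -0.   90.9 -47.2] t 2.825 pos [0.4837 0.1726 0.1527] [179.81   0.22 150.55] ft [-0.78  0.57  0.43]
```

```bash
python3 -c "
from h import *
s=cam('side');t=cam('top')
z=lambda i,x,y,w,h,s:cv2.resize(i[y:y+h,x:x+w,::-1],None,fx=s,fy=s,interpolation=cv2.INTER_CUBIC)
e=robot.sense();M=R.from_euler('xyz',e['tool_rot'],degrees=True)
o=[]
for r,(x,y) in((t,(180,190)),(s,(210,110))):
  im=np.clip(z(r['img'],x,y,100,110,4).astype(float)*1.5,0,255).astype(np.uint8).copy()
  for yy in(-.0425,.0425):
    q=(proj(r,e['eef_pos']+M.apply([0,yy,-.013]))-[x,y])*4
    cv2.circle(im,tuple(int(v) for v in q),4,(0,0,255),1)
  o.append(im)
cv2.imwrite('pics/c3.png',np.hstack(o))"
```

```text
(no output)
```

View pics/c3.png

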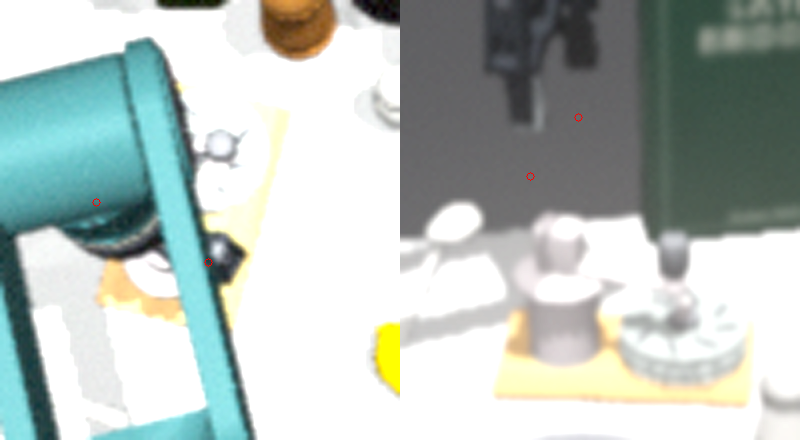

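The side view shows the fingertips about 12 px above where the reported pose puts them. I'll descend a little, then measure numerically by image differencing, since the shadow-free background changes help there.

To row units: 0.03 m is 30, 0.015 m is 15.

```bash
echo '0 0 0 -1 0 15 0.085;0 0 0 -1 0 30 0.085;0 0 0 -1 0 30 0.085;0 0 0 -1 0 30 0.085' > next.json && python3 steer.py next.json
cat > tip.py <<'E'
from h import *
b=cv2.imread('pics/side0.png')[:,:,::-1].astype(int)
s=cam('side');e=robot.sense();M=R.from_euler('xyz',e['tool_rot'],degrees=True)
d=np.abs(s['img'].astype(int)-b).max(2)
for r in range(120,200,2): print(r,' '.join('%3d'%v for v in d[r,232:266]))
for y in(-.0425,.0425): print(proj(s,e['eef_pos']+M.apply([0,y,-.013])))
delta((.482,.172,.079),150.5)
E
python3 tip.py
```

```text
time_s: 3.42
eef_pos: [0.4828, 0.1722, 0.1195]
tool_rot: [-180.0, -0.0, 150.6]
ft_force: [-0.5, -0.2, -0.3]
width: 0.0849
grasp_force: 0.0
120  18  21   7   9  16  13   4  17  23  27  31  37  39  40  39  36  28  25  29  36  41  39  36  38  42  44  40  34  26  19   8   6   5   3
122  22  25  17   5   3   7  16  26  32  34  37  34  39  39  38  30  23  22  30  36  41  41  37  35  37  42  40  36  23  10   6   4   4   4
124  20  27  22  13   9  10  20  28  30  34  36  35  37  40  35  30  21  24  31  32  33  35  39  36  36  30  27  22  12   6   5   4   4   5
126  22  30  31  27  24  24  27  29  32  34  32  29  31  33  28  22  21  29  34  35  34  36  36  38  31  19  12  11   8   5   4   3   3   4
128  21  28  27  28  25  28  29  29  31  34  28  18  15  14  17  17  21  30  34  37  38  38  37  37  38  37  32  21  10   5   5   4   4   4
130  21  28  28  31  28  29  30  31  33  33  30  25  17  15  17  23  28  27  22  30  37  38  37  38  37  38  31  19   8   5   5   4   4   3
132  20  31  35  34  31  31  32  31  31  32  28  23  18  20  25  28  20  17  16  26  35  36  36  37  38  36  30  18   7  
[... 4177 characters left out ...]
5   7   6   6   5   6   6   5   5   6   6
194  13  13  12   9   9  14  18  15   7   6   6   7   9  10   8   6   6   5   6   6   6   6   6   5   5   5   6   7   7   5   5   5   6   5
196   6   6   6  12  25  44  50  33  15   8   6   7  11  12  10   6   6   6   5   6   6   5   6   6   6   6   5   5   6   6   5   5   6   6
198   5   6   7  15  34  55  62  58  48  39  29  20  14  11   7   5   5   6   6   6   5   6   6   6   6   6   5   6   5   6   5   6   6   6
[243.3808828  165.35387244]
[255.2303411  150.21274838]
rv [0.01 0.02 0.1 ] d [ 0.0009 -0.0007  0.0411] joints [ 13.3   1.9  90.7  -0.   87.4 -47.3] t 3.475 pos [0.4831 0.1722 0.1201] [1.7999e+02 2.0000e-02 1.5060e+02] ft [0.2  0.01 0.51]
```

```bash
echo '0 0 0 1 -0.7 20 0.085;0 0 0 1 -0.7 41 0.085;0 0 0 1 -0.7 41 0.085;0 0 0 1 -0.7 41 0.06;0 0 0 1 -0.7 41 0.035' > next.json && python3 steer.py next.json 60
python3 -c "
from h import *
s=cam('side')
z=lambda i,x,y,w,h,s:cv2.resize(i[y:y+h,x:x+w,::-1],None,fx=s,fy=s,interpolation=cv2.INTER_CUBIC)
im=z(s['img'],210,110,80,80,7);
e=robot.sense();M=R.from_euler('xyz',e['tool_rot'],degrees=True)
for y in(-.5,.5):
    q=(proj(s,e['eef_pos']+M.apply([0,y*e['width'],0]))-[210,110])*7
    im=im.copy();cv2.circle(im,tuple(int(v) for v in q),4,(0,0,255),1)
cv2.imwrite('pics/c4.png',im);print(e['width'])
delta((.482,.172,.079),150.5)"
```

```text
time_s: 4.1
eef_pos: [0.4827, 0.1723, 0.0804]
tool_rot: [179.9, 0.1, 150.6]
ft_force: [0.8, 0.4, 0.2]
width: 0.051
grasp_force: 0.0
0.04319521926581353
rv [0.09 0.1  0.1 ] d [ 0.0004 -0.0005  0.0012] joints [ 13.3   3.2  94.   -0.   82.7 -47.3] t 4.15 pos [0.4826 0.1722 0.0802] [1.7991e+02 1.0000e-01 1.5060e+02] ft [ 0.1  -0.19 -0.02]
```

View pics/c4.png

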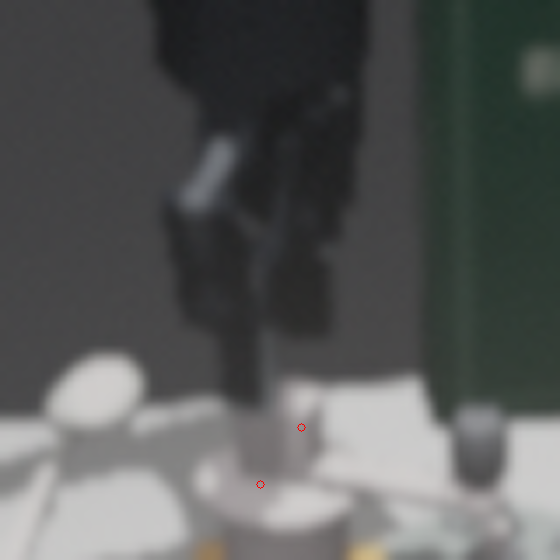

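Here the near finger's dark end is at (245,405), while the boss spans y 371–480. So the tips look higher than the pose says. A gentle close will settle it.

```bash
echo '0 0 0 0 0 0 0.015;0 0 0 0 0 0 0.015;0 0 0 0 0 0 0.015' > next.json && python3 steer.py next.json 20
python3 -c "
from h import *
e=robot.sense();print(e['width'],e['grasp_force'],e['ft_force'],e['torque'])
s=cam('side')
z=lambda i,x,y,w,h,s:cv2.resize(i[y:y+h,x:x+w,::-1],None,fx=s,fy=s,interpolation=cv2.INTER_CUBIC)
cv2.imwrite('pics/c5.png',np.clip(1.4*z(s['img'],225,140,60,60,9).astype(float),0,255).astype(np.uint8))"
```

```text
time_s: 4.53
eef_pos: [0.4818, 0.172, 0.079]
tool_rot: [-180.0, 0.0, 150.6]
ft_force: [-0.7, 0.1, 0.2]
width: 0.015
grasp_force: 0.0
0.015039409640769514 0.0 [-0.6683294   0.14975421  0.15248276] [-0.01506406  0.01649217  0.00389467]
```

View pics/c5.png

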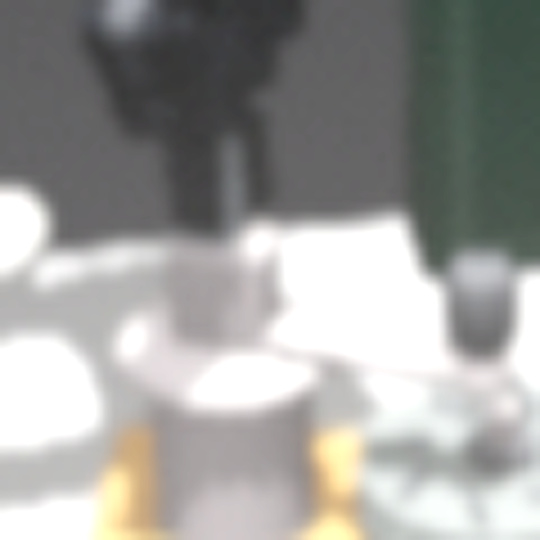

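The gripper closed to 15 mm with no force, so the fingers are above the boss. The images put the tips about 32 mm higher than the reported TCP. I'll reopen and go lower with guarded steps.

To row units: 0.02 m is 20, 0.015 m is 15.

```bash
echo '0 0 0 0 0 0 0.06;0 0 0 0 0 0 0.06;0 0 0 0 0 0 0.06;0 0 0 0 0 10 0.06;0 0 0 0 0 15 0.06;0 0 0 0 0 20 0.06;0 0 0 0 0 20 0.06' > next.json && python3 steer.py next.json
python3 - <<'E'
from h import *
b=cv2.imread('pics/side0.png')[:,:,::-1].astype(int)
s=cam('side');e=robot.sense();M=R.from_euler('xyz',e['tool_rot'],degrees=True)
d=np.abs(s['img'].astype(int)-b).max(2)
for r in range(156,186,2): print(r,' '.join('%3d'%v for v in d[r,232:266]))
for z in(0,-.02,-.03,-.04):
  for y in(-.5,.5): print(z,y,proj(s,e['eef_pos']+M.apply([0,y*e['width'],z])))
print(e['eef_pos'],e['width'],e['ft_force'])
E
```

```text
time_s: 5.45
eef_pos: [0.4812, 0.1719, 0.0581]
tool_rot: [-179.9, -0.1, 150.6]
ft_force: [-0.7, -0.4, -0.4]
width: 0.0602
grasp_force: 0.0
156   7  12  22  31  34  32  32  33  30  31  32  34  29  26  22  26  28  33  35  34  33  33  34  32  30  22  10   6   6   6   6   6   8   6
158   7   9  15  25  34  32  31  30  31  32  30  33  33  28  25  23  28  27  31  33  32  34  34  33  32  22  11   7   6   5   5   5   6   5
160   6   8  13  23  32  32  29  27  29  29  29  32  30  29  24  24  20  19  24  32  33  34  33  34  30  24  14   9   7   7   6   5   4   6
162   7   8  12  24  29  28  26  26  24  23  29  31  36  42  53  57  45  33  29  33  33  34  34  33  31  28  19  11   8   6   5   6   6   6
164   7   8  11  16  20  20  23  26  26  29  33  53  88 116 131 127 100  68  53  50  48  47  47  38  22  12   9   6   6   6   5   6   6   5
166   7   6   7   7   7   8  10  18  38  60  75 105 138 149 143 128 103  75  57  52  45  39  43  35  15   7   5   5   5   5   5   5   5   5
168   6   6   7   7   7   8  13  29  67 113 127 123 123 127 118 105  90  67  54  48  34  20  16  13   8   6   6   5   5  
[... 832 characters left out ...]
 7  12  23  23  16   9   5
182   6  10  23  49  67  69  62  54  52  51  50  50  50  49  49  47  39  23  10   6   5   5   5   5   5   5   7  20  43  62  64  51  31  16
184   5   7  13  32  57  70  72  70  66  54  42  40  42  43  43  39  26  14   7   5   6   6   5   6   5   7  16  45  66  72  72  70  65  56
0 -0.5 [246.09322715 187.79837526]
0 0.5 [254.10990939 176.52235997]
-0.02 -0.5 [245.71266774 181.34820881]
-0.02 0.5 [253.82463555 170.22327463]
-0.03 -0.5 [245.51941231 178.0726895 ]
-0.03 0.5 [253.67985947 167.02649758]
-0.04 -0.5 [245.32413148 174.76284134]
-0.04 0.5 [253.53362863 163.79759811]
[0.48154607 0.17197271 0.058631  ] 0.059939610612070975 [ 0.51408853 -0.39252438  0.21143521]
```

To row units: 0.01 m is 10, 0.006 m is 6.

```bash
echo '0 0 0 0 0 6 0.06;0 0 0 0 0 10 0.06;0 0 0 0 0 10 0.06;0 0 0 0 0 10 0.015;0 0 0 0 0 10 0.015;0 0 0 0 0 10 0.015;0 0 0 0 0 10 0.015;0 0 0 0 0 10 0.015' > next.json && python3 steer.py next.json 60
python3 -c "
from h import *
e=robot.sense();print(e['width'],e['grasp_force'],e['ft_force'],e['torque'],e['eef_pos'])"
```

```text
time_s: 6.5
eef_pos: [0.4821, 0.1722, 0.0494]
tool_rot: [180.0, 0.0, 150.6]
ft_force: [0.5, 0.1, 2.7]
width: 0.0213
grasp_force: 59.2
0.02126476515648085 59.201509952545166 [0.50447575 0.09516463 2.66479704] [ 0.02375921 -0.02760558 -0.00946561] [0.48212553 0.17215665 0.04939452]
```

To row units: -0.16 m is -160, -0.02 m is -20.

```bash
echo '0 0 0 0 0 -20 0.015;0 0 0 0 0 -50 0.015;0 0 0 0 0 -100 0.015;0 0 0 0 0 -160 0.015;0 0 0 0 0 -160 0.015;0 0 0 0 0 -160 0.015' > next.json && python3 steer.py next.json
python3 -c "
from h import *
e=robot.sense();print(e['width'],e['grasp_force'],e['ft_force'],e['torque'],e['eef_pos'])
delta((.444,-.130,.210),150.5)"
```

```text
time_s: 7.25
eef_pos: [0.4811, 0.1719, 0.2077]
tool_rot: [-179.9, -0.1, 150.6]
ft_force: [-1.3, -0.4, -2.2]
width: 0.0214
grasp_force: 58.9
0.02141758994270726 58.89237999916077 [-1.33528127 -0.37969166 -2.23004422] [-0.02525653  0.04931963  0.03821136] [0.48112076 0.17185723 0.20768816]
rv [-0.09 -0.08  0.09] d [-0.1159 -0.2812 -0.002 ] joints [ 13.3  -0.   82.6  -0.   97.5 -47.3] t 7.25 pos [0.4811 0.1719 0.2077] [-1.7991e+02 -8.0000e-02  1.5059e+02] ft [-1.34 -0.38 -2.23]
```

To row units: -0.2812 m is -281.2, -0.225 m is -225.

```bash
echo '0 0 0 -23 -56 -2 0.015;0 0 0 -46 -112 -2 0.015;0 0 0 -70 -169 -2 0.015;0 0 0 -93 -225 -2 0.015;0 0 0 -115.9 -281.2 -2 0.015;0 0 0 -115.9 -281.2 -2 0.015;0 0 0 -115.9 -281.2 -2 0.015;0 0 0 -115.9 -281.2 -2 0.015' > next.json && python3 steer.py next.json
python3 - <<'E'
from h import *
delta((.444,-.130,.150),150.5)
s=cam('side');t=cam('top')
z=lambda i,x,y,w,h,s:cv2.resize(i[y:y+h,x:x+w,::-1],None,fx=s,fy=s,interpolation=cv2.INTER_CUBIC)
print(proj(s,(.4457,-.1307,.13)))
cv2.imwrite('pics/c6.png',np.hstack([z(s['img'],205,165,100,100,4),z(t['img'],285,210,100,100,4)]))
E
```

```text
time_s: 8.25
eef_pos: [0.4444, -0.1284, 0.2098]
tool_rot: [180.0, -0.1, 150.7]
ft_force: [0.4, -0.1, -1.2]
width: 0.0209
grasp_force: 59.4
rv [ 0.   -0.13  0.22] d [-0.0006 -0.0016  0.0598] joints [-23.2  -6.3  88.3   0.   98.1 -83.9] t 8.25 pos [ 0.4444 -0.1284  0.2098] [ 1.8000e+02 -1.3000e-01  1.5072e+02] ft [ 0.43 -0.1  -1.25]
[252.98066489 232.04551638]
```

View pics/c6.png

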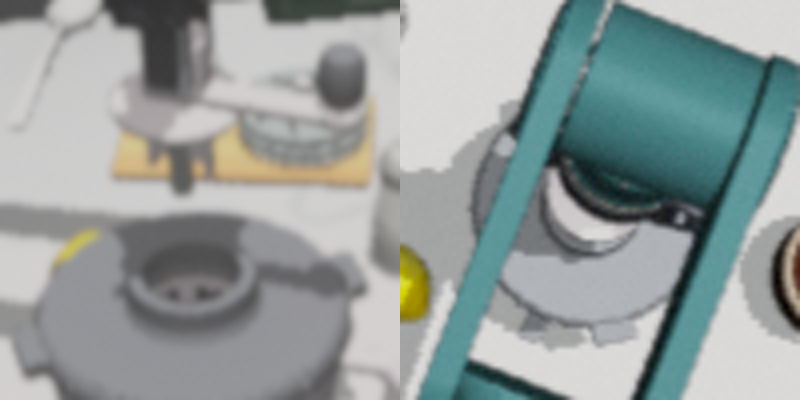

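The side crop shows the crank held upright with its tip at (182,192), which is pixel (250.4,212.9). The collar is centred near (252.7,234). That is my last picture, so I continue numerically and by feel.

```bash
python3 - <<'E'
from h import *
s=cam('side')
e=robot.sense()['eef_pos']
for z in(.17,.1764,.183): print(z,proj(s,(e[0],e[1],z)))
print("cap hole proj",proj(s,(.444,-.130,.1)),proj(s,(.4457,-.1307,.13)))
# knob in both? side knob centre crop (342,75)
o=np.array([205,165])+np.array([342,75])/4;print("knob",plane(s,*o,e[2]+.0166+.035)-e)
g=cv2.cvtColor(s['img'],cv2.COLOR_RGB2GRAY)
for r in range(206,216): print(r,g[r,242:260])
E
```

```text
0.17 [251.53608037 215.5129973 ]
0.1764 [251.39563645 212.87944362]
0.183 [251.24949283 210.13901125]
cap hole proj [252.70533877 243.36021169] [252.98066489 232.04551638]
knob [ 0.06730235 -0.04461272  0.0516    ]
206 [170 166 173 180 174 148 112  96  93  93 104 136 165 165 143 125 138 167]
207 [175 174 176 178 170 144 112  95  93  93 103 136 165 166 145 129 139 164]
208 [166 167 166 166 158 136 109  96  93  93 100 128 154 156 140 131 138 158]
209 [158 158 158 157 150 131 107  95  93  92  97 120 146 147 140 138 140 147]
210 [176 176 176 175 168 149 117  97  93  92  99 131 161 167 163 164 158 156]
211 [197 198 197 196 191 170 134 105  96  96 110 148 182 191 189 190 186 182]
212 [205 205 205 205 201 186 157 128 114 116 134 166 194 203 202 203 202 200]
213 [206 206 206 206 205 197 181 162 150 154 169 186 200 206 206 206 207 206]
214 [206 207 206 207 206 204 198 190 183 186 194 201 206 207 207 206 207 207]
215 [206 206 207 206 206 206 205 202 200 201 203 205 206 206 206 206 206 207]
```

```bash
python3 -c "
from h import *
delta((.4458,-.1303,.140),150.5)"
```

```text
rv [ 0.   -0.02  0.24] d [-0.0017 -0.001   0.0708] joints [-23.1  -6.3  88.3   0.   98.1 -83.9] t 8.4 pos [ 0.4448 -0.1286  0.2108] [ 1.8000e+02 -2.0000e-02  1.5074e+02] ft [-0.2  -0.46 -1.69]
```

To row units: 0.0708 m is 70.8, 0.055 m is 55.

```bash
echo '0 0 0 -2 -1 30 0.015;0 0 0 -2 -1 55 0.015;0 0 0 -2 -1 70.8 0.015;0 0 0 -2 -1 70.8 0.015;0 0 0 -2 -1 70.8 0.015;0 0 0 -2 -1 70.8 0.015' > next.json && python3 steer.py next.json
python3 -c "
from h import *
delta((.4458,-.1303,.1334),150.5)"
echo '0 0 0 0 0 2 0.015;0 0 0 0 0 4 0.015;0 0 0 0 0 4 0.015;0 0 0 0 0 4 0.015' > next.json && python3 steer.py next.json
python3 -c "
from h import *
delta((.4458,-.1303,.1334),150.5)"
```

```text
time_s: 9.15
eef_pos: [0.4467, -0.132, 0.1416]
tool_rot: [180.0, 0.2, 150.6]
ft_force: [0.6, -0.8, -1.6]
width: 0.0209
grasp_force: 59.4
rv [0.01 0.16 0.1 ] d [0.0017 0.0011 0.0082] joints [-23.4  -4.9  94.9  -0.   89.9 -84. ] t 9.15 pos [ 0.4467 -0.132   0.1416] [1.7999e+02 1.6000e-01 1.5060e+02] ft [ 0.64 -0.81 -1.55]
time_s: 9.65
eef_pos: [0.4459, -0.1317, 0.1361]
tool_rot: [-180.0, -0.0, 150.6]
ft_force: [-1.0, -0.4, -1.0]
width: 0.0209
grasp_force: 59.4
rv [-0.   -0.    0.09] d [0.0008 0.0012 0.0027] joints [-23.4  -4.8  95.3  -0.   89.4 -84. ] t 9.65 pos [ 0.4459 -0.1317  0.1361] [-180.     -0.    150.59] ft [-1.   -0.43 -0.97]
```

```bash
for i in 1; do echo '0 0 0 0.8 1.2 1 0.015;0 0 0 0.8 1.2 2 0.015;0 0 0 0.8 1.2 2 0.015' > next.json && python3 steer.py next.json; done
echo '0 0 0 0 0 1 0.015;0 0 0 0 0 2 0.015;0 0 0 0 0 2 0.015' > next.json && python3 steer.py next.json
```

```text
time_s: 10.02
eef_pos: [0.4457, -0.1302, 0.134]
tool_rot: [-180.0, -0.0, 150.6]
ft_force: [-0.9, -0.9, -1.4]
width: 0.0212
grasp_force: 59.4
time_s: 10.4
eef_pos: [0.4458, -0.1305, 0.1324]
tool_rot: [-180.0, 0.0, 150.6]
ft_force: [-0.7, -0.2, -0.1]
width: 0.0213
grasp_force: 59.6
```

To row units: 0.002 m is 2, 0.001 m is 1.

```bash
echo '0 0 0 0 0 1 0.015;0 0 0 0 0 2 0.015;0 0 0 0 0 2 0.015' > next.json && python3 steer.py next.json
```

```text
time_s: 10.78
eef_pos: [0.4454, -0.1308, 0.1298]
tool_rot: [-179.9, -0.0, 150.6]
ft_force: [-1.7, -0.8, 0.3]
width: 0.0211
grasp_force: 59.6
```

```bash
echo '0 0 0 0 0 1 0.015;0 0 0 0 0 2 0.015;0 0 0 0 0 2 0.015' > next.json && python3 steer.py next.json
```

```text
time_s: 11.15
eef_pos: [0.4455, -0.1305, 0.1278]
tool_rot: [-180.0, -0.0, 150.6]
ft_force: [-1.1, -2.8, -0.9]
width: 0.0211
grasp_force: 59.5
```

To row units: 0.002 m is 2, 0.001 m is 1.

```bash
echo '0 0 0 0 0 1 0.015;0 0 0 0 0 2 0.015;0 0 0 0 0 2 0.015' > next.json && python3 steer.py next.json
```

```text
time_s: 11.52
eef_pos: [0.4457, -0.1304, 0.1261]
tool_rot: [-180.0, -0.0, 150.6]
ft_force: [-2.0, -3.3, -0.5]
width: 0.0212
grasp_force: 59.6
```

The manual's scale: shifts go in mm and turns go in units of 5 degrees. Converting my numbers, 0.003 m is 3, 0.002 m is 2.

```bash
echo '0 0 0 0 -0.8 1 0.015;0 0 0 0 -0.8 2 0.015;0 0 0 0 -0.8 3 0.015;0 0 0 0 -0.8 3 0.015' > next.json && python3 steer.py next.json
```

```text
time_s: 12.02
eef_pos: [0.4454, -0.1308, 0.1229]
tool_rot: [180.0, -0.0, 150.6]
ft_force: [-1.5, -2.9, -0.6]
width: 0.0207
grasp_force: 59.6
```

```bash
echo '0 0 0 0 0 1 0.015;0 0 0 0 0 2 0.015;0 0 0 0 0 2 0.015' > next.json && python3 steer.py next.json
```

```text
time_s: 12.4
eef_pos: [0.4454, -0.1309, 0.121]
tool_rot: [-180.0, -0.0, 150.6]
ft_force: [-1.0, -2.8, -0.5]
width: 0.021
grasp_force: 59.5
```

```bash
echo '0 0 0 0 -0.6 0.5 0.015;0 0 0 0 -0.6 1 0.015;0 0 0 0 -0.6 1.5 0.015;0 0 0 0 -0.6 1.5 0.015' > next.json && python3 steer.py next.json
```

```text
time_s: 12.9
eef_pos: [0.4451, -0.1313, 0.1195]
tool_rot: [180.0, -0.0, 150.6]
ft_force: [-0.1, -0.6, -2.5]
width: 0.0212
grasp_force: 59.5
```

To row units: 0.001 m is 1, 0.0005 m is 0.5.

```bash
echo '0 0 0 0 0 0.5 0.015;0 0 0 0 0 1 0.015;0 0 0 0 0 1 0.015' > next.json && python3 steer.py next.json
```

```text
time_s: 13.28
eef_pos: [0.4453, -0.1315, 0.119]
tool_rot: [180.0, 0.0, 150.6]
ft_force: [-1.9, -0.7, 0.4]
width: 0.021
grasp_force: 59.8
```

```bash
echo '0 0 0 0 0 0.5 0.015;0 0 0 0 0 1 0.015;0 0 0 0 0 1 0.015' > next.json && python3 steer.py next.json
```

```text
time_s: 13.65
eef_pos: [0.4455, -0.1316, 0.1184]
tool_rot: [180.0, 0.1, 150.6]
ft_force: [-2.0, -0.1, 4.2]
width: 0.0209
grasp_force: 60.3
```

To row units: 0.001 m is 1, 0.0005 m is 0.5.

```bash
echo '0 0 0 0 0 0.5 0.015;0 0 0 0 0 1 0.015;0 0 0 0 0 1 0.015' > next.json && python3 steer.py next.json
```

```text
time_s: 14.02
eef_pos: [0.4448, -0.1318, 0.1161]
tool_rot: [-179.9, -0.0, 150.6]
ft_force: [-1.2, -3.2, -1.7]
width: 0.0211
grasp_force: 59.6
```

To row units: 0.001 m is 1, 0.0005 m is 0.5.

```bash
echo '0 0 0 0 -0.4 0.5 0.015;0 0 0 0 -0.4 1 0.015;0 0 0 0 -0.4 1 0.015' > next.json && python3 steer.py next.json
```

```text
time_s: 14.4
eef_pos: [0.4445, -0.1318, 0.115]
tool_rot: [-180.0, -0.1, 150.6]
ft_force: [-2.1, -1.7, -2.4]
width: 0.021
grasp_force: 59.4
```

To row units: 0.001 m is 1, 0.0005 m is 0.5.

```bash
echo '0 0 0 0 0 0.5 0.015;0 0 0 0 0 1 0.015;0 0 0 0 0 1 0.015' > next.json && python3 steer.py next.json
```

```text
time_s: 14.78
eef_pos: [0.4448, -0.1318, 0.1146]
tool_rot: [-180.0, -0.0, 150.6]
ft_force: [-2.7, -2.0, -0.3]
width: 0.021
grasp_force: 59.6
```

To row units: 0.001 m is 1, 0.0005 m is 0.5.

```bash
echo '0 0 0 0 0 0.5 0.015;0 0 0 0 0 1 0.015;0 0 0 0 0 1 0.015' > next.json && python3 steer.py next.json
```

```text
time_s: 15.15
eef_pos: [0.4449, -0.1319, 0.1137]
tool_rot: [-180.0, 0.0, 150.6]
ft_force: [-0.5, -2.9, 0.3]
width: 0.021
grasp_force: 59.7
```

To row units: 0.001 m is 1, 0.0005 m is 0.5.

```bash
echo '0 0 0 0 0 0.5 0.015;0 0 0 0 0 1 0.015;0 0 0 0 0 1 0.015' > next.json && python3 steer.py next.json
```

```text
time_s: 15.52
eef_pos: [0.4451, -0.132, 0.1132]
tool_rot: [-180.0, 0.0, 150.6]
ft_force: [-2.2, -0.9, 3.1]
width: 0.0209
grasp_force: 60.1
```

```bash
echo '0 0 0 0 0 0.5 0.015;0 0 0 0 0 1 0.015;0 0 0 0 0 1 0.015' > next.json && python3 steer.py next.json
python3 - <<'E'
from h import *
s=cam('side'); cv2.imwrite('pics/s9.png',s['img'][:,:,::-1]); g=cv2.cvtColor(s['img'],cv2.COLOR_RGB2GRAY)
for r in range(220,262): print(r,g[r,236:272:2])
e=robot.sense()['eef_pos'];v=np.array([s['xyz'][0]-.445,s['xyz'][1]+.131,0]);v/=np.linalg.norm(v)
for h in(0,.006):
  c=np.array([.4455,-.131,.130+h])
  print(h,"flange near bottom",proj(s,c+.033*v),"near top",proj(s,c+.033*v+[0,0,.007]),"far top",proj(s,c-.033*v+[0,0,.007]),"left",proj(s,c+.033*np.cross([0,0,1],v)),"collar/lid near",proj(s,np.array([.4455,-.131,.111])+.0325*v))
E
```

```text
time_s: 15.9
eef_pos: [0.4451, -0.132, 0.1131]
tool_rot: [-180.0, 0.1, 150.6]
ft_force: [-2.8, -1.8, 7.3]
width: 0.0208
grasp_force: 60.7
220 [184 160 136 108  76  63  63  64  84 106 166 143 103 104 106 122 155 167]
221 [151 125 110 102  78  65  64  64  84 105 151 131 108 105 102 109 143 153]
222 [117 105 103 106  82  64  64  63  86 105 138 126 120 118 105 105 140 151]
223 [104 102 108 118  88  64  64  64  87 105 133 125 132 137 117 106 138 151]
224 [101 105 124 136  94  64  64  65  84 104 132 124 137 153 137 112 132 149]
225 [101 114 142 149  98  64  63  65  86 104 131 124 145 165 160 135 129 150]
226 [106 132 155 153 100  64  64  65  86 105 130 127 164 181 181 168 139 150]
227 [118 156 163 156 104  65  64  63  88 107 131 134 185 198 199 193 163 161]
228 [141 183 171 157 112  69  65  64  87 110 132 149 198 208 208 204 188 184]
229 [162 201 177 160 123  83  74  70  91 114 135 167 205 210 210 209 204 203]
230 [176 206 178 162 137 109  96  86  98 118 139 181 206 210 210 210 209 209]
231 [183 205 177 164 152 137 122 113 113 123 141 179 198 204 207 207 208 210]
232 [186 205 179 165 162 1
[... 2015 characters left out ...]
151 150 151 151 151 151 151 151 150 151 151 151 151 151 152 152]
259 [150 151 151 151 151 150 151 151 151 150 151 150 151 151 151 151 151 152]
260 [151 151 151 150 151 151 151 151 151 151 151 151 151 152 152 151 152 152]
261 [151 151 151 151 152 151 151 151 151 151 151 151 152 152 151 151 151 150]
0 flange near bottom [253.47267846 242.72966396] near top [253.32742524 239.96147649] far top [252.22985819 219.52046032] left [269.29481538 231.19001072] collar/lid near [253.85095843 249.94256832]
0.006 flange near bottom [253.34826255 240.35858686] near top [253.20178799 237.56712362] far top [252.10759134 217.19221888] left [269.23865828 228.85551812] collar/lid near [253.85095843 249.94256832]
```

The image puts the flange at home: its bottom edge is at row 242.2, against 242.7 predicted seated and 240.4 if 6 mm up. I'll turn it slightly to confirm the dogs are engaged, which should meet about 0.2 N m.

To row units: -0.0005 m is -0.5, 12 degrees is 2.4.

```bash
echo '0 0 0.8 0 0 -0.5 0.015;0 0 1.6 0 0 -0.5 0.015;0 0 2.4 0 0 -0.5 0.015;0 0 2.4 0 0 -0.5 0.015' > next.json && python3 steer.py next.json; python3 -c "
from h import *
e=robot.sense();print(e['torque'],e['ft_force'],e['eef_pos'],e['tool_rot'])"
```

```text
time_s: 16.45
eef_pos: [0.4454, -0.1325, 0.1131]
tool_rot: [-180.0, 0.1, 138.6]
ft_force: [-1.7, -3.1, 5.9]
width: 0.0211
grasp_force: 60.4
[-0.69886515  0.61311015  0.14165026] [-1.73964675 -3.14073935  5.94525312] [ 0.44535205 -0.13246278  0.11310066] [-1.79978166e+02  1.22826807e-01  1.38643857e+02]
```

To row units: -0.06 m is -60, -0.16 m is -160.

```bash
echo '0 0 0 0 0 -0.5 0.015;0 0 0 0 0 -0.5 0.03;0 0 0 0 0 -0.5 0.05;0 0 0 0 0 -0.5 0.06;0 0 0 0 0 -0.5 0.06;0 0 0 0 0 -20 0.06;0 0 0 0 0 -60 0.07;0 0 0 0 0 -120 0.07;0 0 0 0 0 -160 0.07;0 0 0 0 0 -160 0.07' > next.json && python3 steer.py next.json
python3 - <<'E'
from h import *
s=cam('side'); g=cv2.cvtColor(s['img'],cv2.COLOR_RGB2GRAY)
for r in range(200,252,1): print(r,g[r,234:274:2])
print(robot.sense()['ft_force'])
E
```

```text
time_s: 17.7
eef_pos: [0.4467, -0.1324, 0.2767]
tool_rot: [179.8, 0.5, 138.6]
ft_force: [0.4, 0.2, -0.6]
width: 0.07
grasp_force: 0.0
200 [195 194 194 194 186 163 151 151 150 150 151 155 175 190 192 177 134 141
 146 138]
201 [193 195 195 196 193 181 168 161 159 160 166 175 188 194 194 183 143 138
 146 137]
202 [193 193 194 194 194 190 184 177 175 177 182 188 193 195 194 187 162 144
 143 135]
203 [191 190 190 191 192 191 190 187 186 186 189 191 192 192 192 190 176 154
 149 139]
204 [189 188 189 188 189 189 189 189 188 189 189 190 191 190 190 190 183 165
 158 149]
205 [187 188 188 188 187 188 188 188 188 188 188 188 189 189 189 189 188 179
 171 159]
206 [185 186 186 186 186 186 186 186 186 186 186 186 187 187 188 188 188 186
 182 171]
207 [179 181 181 181 180 181 182 182 183 182 180 180 182 183 184 184 185 184
 184 179]
208 [165 167 167 167 166 167 168 169 170 170 169 167 167 173 175 176 177 178
 178 177]
209 [160 163 158 159 157 158 159 159 160 161 159 153 153 159 161 164 163 164
 165 165]
210 [181 181 178 177 176 176 176 174 174 176 175 165 162 161 158 163 156 156
 157 157]
211 [199 
[... 2895 characters left out ...]
 93  97  98  99  97  93  92  93  98 100  95
 100 101]
245 [148 143 123 109  96  89  90  91  94  94  93  94  93  94 100 109 115 109
 108 102]
246 [149 146 131 119 107  98  95  95  95  95  96  96  98 102 112 120 126 128
 123 111]
247 [148 147 139 128 118 111 106 104 102 101 102 104 108 114 120 126 137 142
 138 127]
248 [149 148 145 138 127 121 117 115 112 112 114 116 119 124 128 135 144 148
 146 143]
249 [148 148 147 144 136 129 126 124 123 123 124 125 128 133 138 143 147 148
 148 148]
250 [148 148 148 147 143 138 135 132 131 131 131 133 136 141 145 148 148 149
 149 149]
251 [148 148 148 148 147 144 142 140 139 139 140 141 143 146 147 148 148 149
 148 149]
[ 0.19226102  0.07186425 -0.83873895]
```

```bash
python3 -c "
from cell import robot
print(robot.close_job())"
```

```text
the job is handed in; nothing more can be done
None
```

The crank is fitted to the chopper, released, and handed in at about 18 s of the 72 s. The last side image and the contact heights show it seated level on the collar. Turning it met about 0.14 N m, which suggests the dogs are in the slots, and the wrist readings stayed under 8 N. The hand-in returned no verdict.

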